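# Raise the folded-down bracelet stand to match its twin

## Robot

A 7-joint arm with a two-finger parallel gripper is mounted at the origin on the work surface. World frame = base frame: x ahead of the robot, y to its left, z up, the work surface at z = 0. Lengths are in m, angles in rad, forces in N, time in s.
With the tool pointing down it reaches from about 0.4 to 0.85 m from the base axis. Payload 4.5 kg.
Tool frame: the origin (TCP) lies between the finger pads; the fingertips stand 19 mm ahead of it and the grasp point (between the pads) is the TCP (r.tips_ahead is the distance from the TCP to the fingertips, in m); z points along the fingers, y is the line along which they close (so a half turn about z gives the same grasp; the last joint's range is limited). The gripper opens to 88 mm and grips with 3 to 60 N. Pads are 18 mm wide; open, the fingers measure 123 mm over their backs; the gripper's body (75 mm by 187 mm) begins 45 mm behind the grasp point.
Start: joints at [1.365, 0.689, -0.195, 1.565, 0.157, 0.902, -0.215], TCP at [0.148, -0.607, 0.258] pointing down, gripper open.
Joint ranges: [-3.01, 3.01], [-0.46, 2.08], [-1.47, 1.51], [0.13, 2.56], [-1, 4.14], [0.04, 2.09], [-2.66, 2.66]. Speed limits (rad/s): [2.57, 2.57, 3.14, 3.14, 3.14, 3.14, 3.14].

## Interface

Orientations are given as a unit quaternion [x, y, z, w].
In Python, from plant import r, cams, models gives the robot as it stands. The module is installed in compiled form; this text tells all that it offers.
- The arm moves only by the tool jog_arm, never from a script. Its arguments are lists of equal length, an entry for each row: "turn": the turn, a rotation vector about the tool's x, y, z in rad, a list of three; "translation": the shift along the tool's x, y, z in m, a list of three; "grip": the closure, from 0 (fully open) to 1 (shut). In form: {"turn": [[ax, ay, az], ...], "translation": [[tx, ty, tz], ...], "grip": [grip, ...]}. A call has 1 to 20 rows; each row is the pose to reach, as a shift and turn from the pose commanded when the call began, along the tool's axes at that moment; what a row does not reach only later rows make up. A row lasts 1/8 s, in which the tool goes at most 62.5 mm and 10.7 degrees, less where a joint would pass 70% of its speed; a pose out of reach is approached as far as the arm can. A call with a gripper value outside its range is refused whole. The fingers move at their own pace and stop on an object; "force" is the grip in N (left out, the last holds). Time passes only in rows, so rows that repeat a pose let the fingers close. It gives the time, the measured TCP pose, the force, the opening and the grip force at its end, in the units of the state.
- r.get_state(): the state, without advancing time (a new reading comes with each control period).
- cams.snapshot(name): name is "scene" or "top" or "wrist"; returns the picture (420x560x3 uint8, red, green, blue); there is no depth.
- cams.camera_params(name): a dict with "fx", "fy", "cx", "cy" (pixels), "eye" and "orientation" of the camera in the world. Camera axes: x right, y up, looking along -z (the intrinsics and any distortion apply to the point x, -y, -z); pixel columns grow to the right and rows downward; lengths in m; the calibration is good to about 2 mm. A picture is of the moment at which its call begins: read the wrist's pose just before it. camera_params takes no time and is no camera call; for the wrist camera it gives the pose at the moment of the call.
- r.finish_job(): hands the job in; it is judged then, once.
Trained networks look in the newest picture that a camera, given by its name, has taken for a name from the list of things; names that differ only in an ending like _2 or _b are one class to them, and where a whole thing is asked for, a point or a joint stands for the part that bears it (a point fixed in the world has none). Each returns a list of dicts, best first, with "p" (0 to 1); they miss things now and then, are a little off and sometimes report something else, mostly with a low value. They report only what shows in the picture. A call takes as long as a camera call. They do not tell look-alikes from the thing itself.
- models.find_in(camera, name): "position" ([x, y, z] in m, in world coordinates, good to about 4 mm: the middle of the surface that is visible of it).
- models.masks_of(camera, name): "pixels" (420x560 bool, what is visible of it).
- models.place_of(camera, name): "position" ([x, y, z] in m, in world coordinates, good to about 4 mm: a listed point, or the origin of a listed thing).
The state is a dict: "clock": time; "q": joint angles; "qd": joint speeds; "joint_torque": joint torques, N m; "tool_pos": TCP position; "eef_rot": TCP orientation; "contact_force": force on the tool from outside, world axes, zero at the start; "moment": the same for the moment, N m; "opening": opening from 0.0 (shut) to 1.0 (fully open); "finger_force": force on a finger pad.
Only numpy, scipy, OpenCV 4.12 (cv2) and the standard library are available. Lean on these libraries where they do the work, as an engineer would, in place of code of your own. Each camera call takes 0.05 s, during which the arm holds its last target. There are 200 camera calls.

## Task

One of the two telescoping bracelet stands on the jeweller's bench is still folded down; make it as tall as its twin. Turn its wooden crossbar anticlockwise (seen from above) as far as it goes to unlock it, pull it up until its pin is above the catch block, turn the crossbar fully back so that the pin is over the block, and let go so that it stays up. Leave the raised stand as it is.

Things in the scene. Friction and masses are not known exactly. Their poses are not given: they have to be found in the camera images.
- low_bar (a point): Centre of the LOW stand's level wooden crossbar: 140 mm along this point's y, 16 along x, 22 high along z (up). It sits on a 16 mm rod that slides and turns in a fixed upright tube (26 diameter, top 150 above the table, fixed 100 mm round foot). Bar centre 185 above the table when down, 265 when locked up. Grip it at the centre from above, across its 16 mm: one grasp does the job.
- low_height (a joint): How far the low stand is pulled straight up, m: 0 = down (start), held there while locked by a steel catch block beside the tube, above the rod's brass pin. From 0.080 to 0.105 (end stop) the pin can turn in over the block; let go, it then sinks to rest on it at 0.080. Unlocked and not held, the bar and rod (0.18 to 0.3 kg) sink. Friction about 1 N.
- low_turn (a joint): Angle of the low stand's crossbar and pin about the upright tube axis (which passes through the bar's centre), rad, growing anticlockwise seen from above: 0 = locked (end stop), 1.05 = unlocked (end stop). The pin is clear of the catch block above 0.6. At the start 0 to 0.1. Friction about 0.05 N m.
- twin_bar_end (a point): One end of the crossbar of the other, RAISED stand (the end on the bar's +y side, in the middle of the end face), same make, size and axes; its bar centre and tube axis lie 70 mm from here along this point's -y, 265 above the table. To be left alone, neither lowered nor turned. Either stand may be the left or the right one, and each has its own yaw. Tubes at least 240 mm apart.
There are look-alikes about, which are no part of the job. Leave any pink look-alike of the part that bears low_bar alone.

How it is judged:
By the outcome, as a careful person would: the job done as asked, in the order asked, and still so for the second after the job is handed in, with the robot touching nothing.
It also fails if it takes over 42 s, if anything falls off the work surface, if the arm or the gripper's body presses on something with over 40 N, if the wrist force passes 120 N, or if a joint passes its speed limit or range.

## Working session

There is one attempt and no reset: what is moved stays moved. The work goes in short steps, Python scripts to look and compute and a tool call to move; the robot and the scene stay as the last step left them, time stands still between calls to the robot, and variables do not carry over. Pictures are saved under pics/ and viewed, at most 10 in all, crops included, and the job is handed in when it is done.

Besides the shell and the picture viewer there is one more tool, called after "Request:" as name(argument=value, ...), one argument or row to a line, values as JSON. jog_arm: Moves the arm, as the interface text tells. Its arguments: {"type":"object","properties":{"turn":{"type":"array"},"translation":{"type":"array"},"grip":{"type":"array"},"force":{"type":"number"}},"required":["turn","translation","grip"]}

```bash
mkdir -p pics
python3 - <<'E'
from plant import r,cams,models
import cv2,numpy as np
s=r.get_state();print(s['clock'],s['tool_pos'],s['eef_rot'],s['opening'])
for c in ['scene','top']:
    im=cams.snapshot(c);cv2.imwrite(f'pics/{c}0.png',im[:,:,::-1])
    p=cams.camera_params(c);print(c,p)
    for n in ['low_bar','twin_bar_end']:
        print(n,[(np.round(d['position'],3),round(d['p'],2)) for d in models.place_of(c,n)])
E
```

```text
0.0 [ 0.14824518 -0.60653803  0.25690531] [ 9.92815090e-01  1.19655066e-01 -1.93446375e-04 -9.08263442e-04] 0.9973462743930597
scene {'fx': 388.5593323988244, 'fy': 388.5593323988244, 'cx': 280.7291774318454, 'cy': 208.296338989016, 'eye': array([ 1.06990737, -0.01682012,  0.99523208]), 'orientation': array([0.2085954 , 0.19611829, 0.64078489, 0.7123344 ])}
low_bar [(array([ 0.565, -0.201,  0.186]), 0.94), (array([ 0.388, -0.115,  0.181]), 0.62)]
twin_bar_end [(array([0.618, 0.317, 0.268]), 0.61)]
top {'fx': 453.4878754634303, 'fy': 453.4878754634303, 'cx': 285.50927156696514, 'cy': 210.996478889042, 'eye': array([0.33511784, 0.01769699, 1.29630499]), 'orientation': array([-0.06204082,  0.05820043,  0.71215578, -0.69684847])}
low_bar [(array([ 0.565, -0.206,  0.185]), 0.81), (array([ 0.387, -0.116,  0.192]), 0.68)]
twin_bar_end [(array([0.616, 0.314, 0.264]), 0.74)]
```

Run:
```python
import cv2,numpy as np
a=cv2.imread('pics/scene0.png');b=cv2.imread('pics/top0.png')
cv2.imwrite('pics/s1.png',cv2.resize(a,(800,600)));cv2.imwrite('pics/t1.png',cv2.resize(b,(800,600)))
```

```text
(no output)
```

View pics/s1.png

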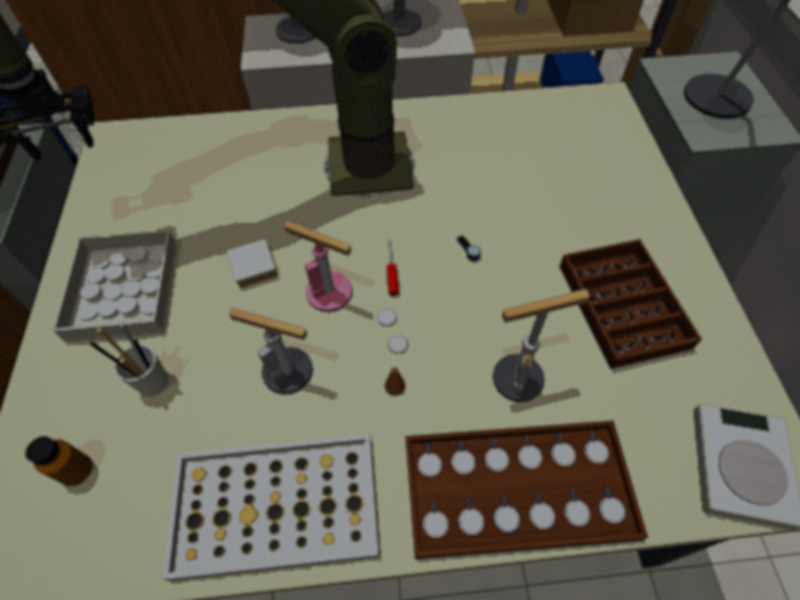

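View pics/t1.png

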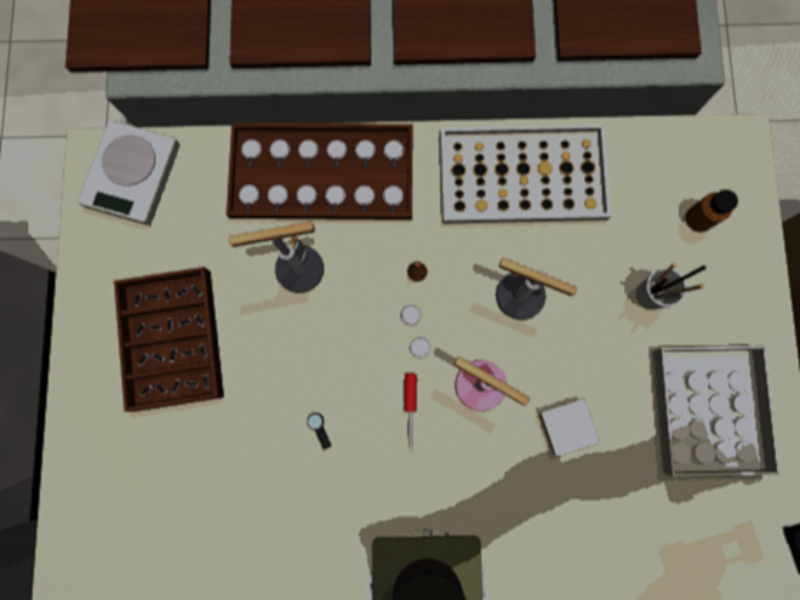

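The low-stand candidates in the scene view are the grey-footed one at (268,322) and the pink one at (318,237). The raised twin is at (545,305). The grey one fits, because pink is excluded. Next I confirm that in a crop and measure the bar's yaw.

```bash
cat > h.py <<'E'
import numpy as np,cv2
from scipy.spatial.transform import Rotation as R
from plant import r,cams,models
def to_plane(p,uv,z):
    u,v=np.asarray(uv,float).T
    d=np.c_[(u-p['cx'])/p['fx'],-(v-p['cy'])/p['fy'],-np.ones(len(u))]
    d=R.from_quat(p['orientation']).apply(d)
    return p['eye']+d*((z-p['eye'][2])/d[:,2])[:,None]
def wood(im,c,rad,p,z):
    """yaw, centre, length of wood-coloured blob near world point c"""
    h=cv2.cvtColor(im,cv2.COLOR_RGB2HSV)
    m=cv2.inRange(h,(9,95,90),(22,255,255))
    v,u=np.nonzero(m);P=to_plane(p,np.c_[u,v],z)
    k=np.hypot(*(P[:,:2]-c).T)<rad
    (cc,wh,a)=cv2.minAreaRect(P[k,:2].astype(np.float32)*1000)
    q=P[k,:2];w,V=np.linalg.eigh(np.cov(q.T));d=V[:,1];d=d*np.sign(d[1])
    return np.round(cc,1),np.round(wh,1),np.arctan2(-d[0],d[1]),q.mean(0),k.sum()
E
python3 - <<'E'
from h import *
for c in ['top','scene']:
    im=cams.snapshot(c);p=cams.camera_params(c)
    print(c,wood(im,[.565,-.203],.09,p,.196))
    print(c,'twin',wood(im,[.62,.25],.09,p,.276))
    if c=='scene':cv2.imwrite('pics/crop.png',cv2.resize(im[150:290,140:300,::-1],(686,600),interpolation=cv2.INTER_CUBIC))
print(r.get_state()['eef_rot'],R.from_quat(r.get_state()['eef_rot']).as_matrix().round(3))
E
```

```text
top (array([ 564.3, -203.8]), array([136.5,  14.2]), np.float64(-0.4115434425738918), array([ 0.56294415, -0.20673252]), np.int64(296))
top twin (array([618.9, 240.7]), array([ 35.9, 135.7]), np.float64(0.14971275483955848), array([0.62887817, 0.23841105]), np.int64(359))
scene (array([ 570.3, -202.7]), array([136.8,  15. ]), np.float64(-0.41744537974053797), array([ 0.57059041, -0.20208358]), np.int64(300))
scene twin (array([633.6, 242.6]), array([ 17. , 139.8]), np.float64(0.17226910060870282), array([0.63369272, 0.24404414]), np.int64(371))
[ 9.92821337e-01  1.19606810e-01 -4.84315730e-06 -6.78867295e-05] [[ 0.971  0.237 -0.   ]
 [ 0.237 -0.971  0.   ]
 [ 0.    -0.    -1.   ]]
```

View pics/crop.png

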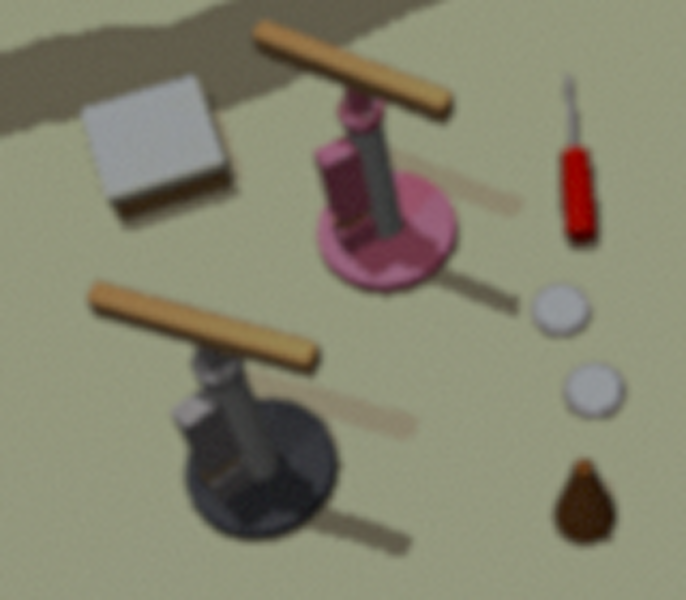

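The crop shows the low stand with its grey tube, block and foot (bar centre around (205,325) in the crop), clearly different from the pink one at (350,65). Both cameras agree: centre about (0.567, -0.204), yaw about -0.414, length about 137 mm (the bar is 140). I'll move to a hover above it.

Request:
jog_arm(
  turn=[
    [0,0,-0.04],
    [0,0,-0.11],
    [0,0,-0.19],
    [0,0,-0.28],
    [0,0,-0.37],
    [0,0,-0.46],
    [0,0,-0.55],
    [0,0,-0.64],
    [0,0,-0.73],
    [0,0,-0.81],
    [0,0,-0.87],
    [0,0,-0.917],
    [0,0,-0.917],
    [0,0,-0.917],
  ],
  translation=[
    [0.02,-0.012,-0.01],
    [0.06,-0.035,-0.03],
    [0.1,-0.058,-0.045],
    [0.15,-0.087,-0.045],
    [0.2,-0.116,-0.045],
    [0.25,-0.145,-0.045],
    [0.3,-0.175,-0.045],
    [0.35,-0.204,-0.045],
    [0.4,-0.233,-0.045],
    [0.445,-0.259,-0.045],
    [0.48,-0.279,-0.045],
    [0.502,-0.292,-0.045],
    [0.502,-0.292,-0.045],
    [0.502,-0.292,-0.045],
  ],
  grip=[0,0,0,0,0,0,0,0,0,0,0,0,0,0],
  force=30,
)

```text
clock: 2.15
tool_pos: [0.5654, -0.206, 0.3027]
eef_rot: [0.838, 0.546, -0.001, 0.0]
contact_force: [-0.3, 0.7, 0.3]
opening: 1.0
finger_force: 0.0
```

Run:
```python
from h import *
s=r.get_state();im=cams.snapshot('wrist');p=cams.camera_params('wrist')
print(s['clock'],s['tool_pos'],s['q'].round(3) if hasattr(s['q'],'round') else s['q'])
M=R.from_quat(s['eef_rot']).as_matrix();print(M.round(3),p['eye'])
cv2.imwrite('pics/w1.png',im[:,:,::-1])
print(wood(im,[.567,-.204],.09,p,.196))
print([(np.round(d['position'],3),round(d['p'],2)) for d in models.place_of('wrist','low_bar')])
```

```text
2.15 [ 0.56538613 -0.2060007   0.30268058] [ 0.521  0.631 -0.439  1.575  0.304  1.005 -0.425]
[[ 0.405  0.914 -0.002]
 [ 0.914 -0.405 -0.002]
 [-0.002 -0.001 -1.   ]] [ 0.59315858 -0.14272529  0.4295807 ]
(array([ 565.5, -201.4]), array([136.2,  14.5]), np.float64(-0.4161558004406784), array([ 0.56723828, -0.1971841 ]), np.int64(4380))
[(array([ 0.562, -0.205,  0.185]), 0.72)]
```

View pics/w1.png

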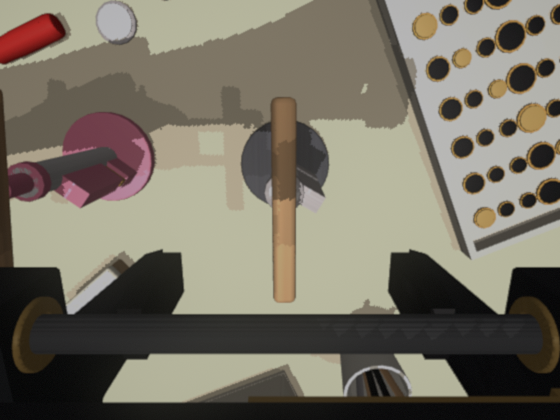

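Wrist view: the bar runs from (284,97) to (285,302), midway between the fingers, and its yaw agrees. I'll descend and grip.

Request:
jog_arm(
  turn=[
    [0,0,0],
    [0,0,0],
    [0,0,0],
    [0,0,0],
    [0,0,0],
    [0,0,0],
    [0,0,0],
    [0,0,0],
    [0,0,0],
    [0,0,0],
    [0,0,0],
    [0,0,0],
  ],
  translation=[
    [0.003,-0.001,0.02],
    [0.003,-0.001,0.05],
    [0.003,-0.001,0.08],
    [0.003,-0.001,0.1],
    [0.003,-0.001,0.115],
    [0.003,-0.001,0.115],
    [0.003,-0.001,0.115],
    [0.003,-0.001,0.115],
    [0.003,-0.001,0.115],
    [0.003,-0.001,0.115],
    [0.003,-0.001,0.115],
    [0.003,-0.001,0.115],
  ],
  grip=[0,0,0,0,0,0,1,1,1,1,1,1],
  force=30,
)

```text
clock: 3.75
tool_pos: [0.567, -0.2011, 0.1877]
eef_rot: [0.837, 0.547, -0.0, 0.0]
contact_force: [-0.3, 0.7, -1.3]
opening: 0.343
finger_force: 0.0
```

Request:
jog_arm(
  turn=[
    [0,0,0],
    [0,0,0],
    [0,0,0],
    [0,0,0],
    [0,0,0],
  ],
  translation=[
    [0,0,0],
    [0,0,0],
    [0,0,0],
    [0,0,0],
    [0,0,0],
  ],
  grip=[1,1,1,1,1],
)

```text
clock: 4.38
tool_pos: [0.5664, -0.2008, 0.1877]
eef_rot: [0.837, 0.547, -0.0, -0.0]
contact_force: [-3.8, 0.8, 2.5]
opening: 0.181
finger_force: 30.0
```

The grip holds at 15.9 mm and 30 N. Now I turn it anticlockwise, which is negative about tool z.

Request:
jog_arm(
  turn=[
    [0,0,-0.06],
    [0,0,-0.18],
    [0,0,-0.32],
    [0,0,-0.46],
    [0,0,-0.6],
    [0,0,-0.72],
    [0,0,-0.82],
    [0,0,-0.9],
    [0,0,-0.93],
    [0,0,-0.93],
  ],
  translation=[
    [0,0,0],
    [0,0,0],
    [0,0,0],
    [0,0,0],
    [0,0,0],
    [0,0,0],
    [0,0,0],
    [0,0,0],
    [0,0,0],
    [0,0,0],
  ],
  grip=[1,1,1,1,1,1,1,1,1,1],
)

```text
clock: 5.62
tool_pos: [0.5651, -0.2009, 0.1876]
eef_rot: [0.503, 0.864, -0.001, -0.002]
contact_force: [-7.4, 2.3, 5.5]
opening: 0.177
finger_force: 30.0
```

```bash
cat > st.py <<'E'
from h import *
s=r.get_state();M=R.from_quat(s['eef_rot']).as_matrix()
print(s['clock'],s['tool_pos'],'yaw of y',np.arctan2(M[1,1],M[0,1]),'F',s['contact_force'],'M',s['moment'],s['q'],s['finger_force'],s['opening']);print(M.round(3))
E
python3 st.py
```

```text
5.625 [ 0.56507338 -0.20089306  0.1875996 ] yaw of y 0.5158850290560678 F [-7.37688788  2.32953159  5.48435843] M [ 0.3960806   1.34443054 -0.03151047] [ 0.61762911  0.81212921 -0.64134902  1.69405843  0.61575012  0.85165624
  0.22084342] 30.00074252486229 0.17727170520831292
[[-0.493  0.87  -0.004]
 [ 0.87   0.493  0.   ]
 [ 0.002 -0.004 -1.   ]]
```

Request:
jog_arm(
  turn=[
    [0,0,-0.03],
    [0,0,-0.06],
    [0,0,-0.09],
    [0,0,-0.09],
  ],
  translation=[
    [0,0,0],
    [0,0,0],
    [0,0,0],
    [0,0,0],
  ],
  grip=[1,1,1,1],
)

```text
clock: 6.12
tool_pos: [0.565, -0.201, 0.1876]
eef_rot: [0.464, 0.886, -0.001, -0.002]
contact_force: [-8.9, 0.8, 6.0]
opening: 0.181
finger_force: 30.0
```

```bash
python3 st.py
```

```text
6.125 [ 0.56497385 -0.20100821  0.1876053 ] yaw of y 0.6058419276537742 F [-8.92581158  0.76204232  5.96315506] M [ 0.34429128  1.44930926 -0.01416758] [ 0.62944862  0.81786621 -0.66484041  1.69346291  0.63536851  0.86268882
  0.29385283] 30.000915052369237 0.18128565502565427
[[-0.569  0.822 -0.004]
 [ 0.822  0.569 -0.   ]
 [ 0.002 -0.004 -1.   ]]
```

Request:
jog_arm(
  turn=[
    [0,0,-0.03],
    [0,0,-0.06],
    [0,0,-0.06],
  ],
  translation=[
    [0,0,0],
    [0,0,0],
    [0,0,0],
  ],
  grip=[1,1,1],
)

```text
clock: 6.5
tool_pos: [0.5649, -0.201, 0.1876]
eef_rot: [0.438, 0.899, -0.001, -0.002]
contact_force: [-7.8, 2.8, 6.4]
opening: 0.177
finger_force: 30.0
```

```bash
python3 st.py
```

```text
6.5 [ 0.56491832 -0.20101993  0.18759927] yaw of y 0.663591904452281 F [-7.79373411  2.7557331   6.44278648] M [ 0.42157932  1.44951256 -0.60403951] [ 0.63735722  0.82187552 -0.68028697  1.69284163  0.64718827  0.87007048
  0.34154818] 30.00066055334173 0.17745168192503227
[[-0.616  0.788 -0.005]
 [ 0.788  0.616  0.   ]
 [ 0.003 -0.003 -1.   ]]
```

The moment about z jumped to -0.6 Nm, so the bar is at the unlocked end stop. I'll ease the lateral load slightly and lift about 93 mm.

Request:
jog_arm(
  turn=[
    [0,0,0.01],
    [0,0,0.02],
    [0,0,0.02],
    [0,0,0.02],
    [0,0,0.02],
    [0,0,0.02],
    [0,0,0.02],
    [0,0,0.02],
    [0,0,0.02],
    [0,0,0.02],
  ],
  translation=[
    [0.0015,-0.002,0],
    [0.0015,-0.002,-0.007],
    [0.0015,-0.002,-0.02],
    [0.0015,-0.002,-0.035],
    [0.0015,-0.002,-0.05],
    [0.0015,-0.002,-0.065],
    [0.0015,-0.002,-0.08],
    [0.0015,-0.002,-0.089],
    [0.0015,-0.002,-0.093],
    [0.0015,-0.002,-0.093],
  ],
  grip=[1,1,1,1,1,1,1,1,1,1],
)

```text
clock: 7.75
tool_pos: [0.5646, -0.2011, 0.2809]
eef_rot: [0.446, 0.895, 0.0, 0.0]
contact_force: [-1.5, 2.7, -1.6]
opening: 0.178
finger_force: 30.0
```

```bash
python3 st.py
python3 - <<'E'
from h import *
im=cams.snapshot('scene');cv2.imwrite('pics/s2.png',cv2.resize(im[130:330,110:377,::-1],(800,600)))
E
```

```text
7.75 [ 0.56456343 -0.20107556  0.2809226 ] yaw of y 0.646067895683728 F [-1.49093565  2.74765405 -1.62321937] M [ 0.49400607  0.0909193  -0.30544791] [ 0.67415327  0.71190735 -0.74664965  1.60259805  0.53933794  1.04316537
  0.41649905] 29.99977882951498 0.17803359564335275
[[-0.602  0.798  0.   ]
 [ 0.798  0.602 -0.   ]
 [-0.     0.    -1.   ]]
```

View pics/s2.png

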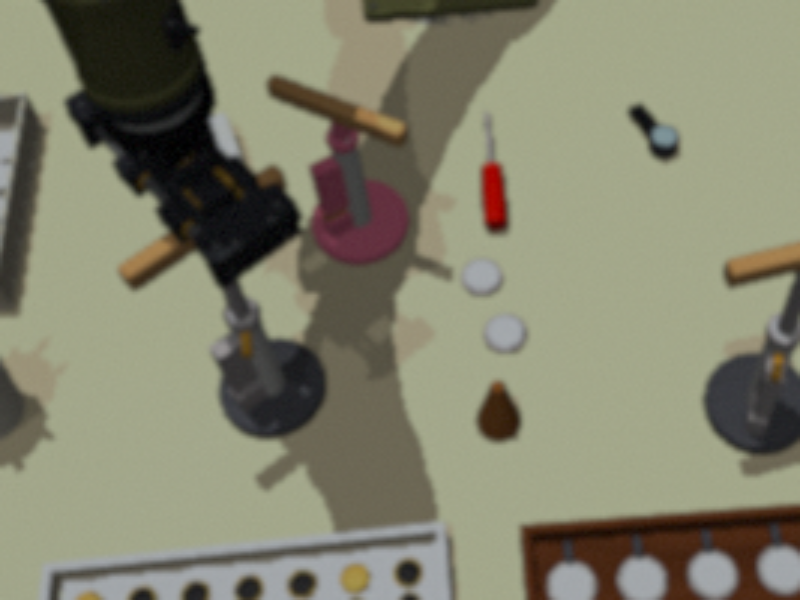

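The crop shows the bar raised in the gripper, with the brass pin at (245,340) clear beside and level with the block top. I'll turn it fully back now.

Request:
jog_arm(
  turn=[
    [0,0,0.06],
    [0,0,0.18],
    [0,0,0.32],
    [0,0,0.46],
    [0,0,0.6],
    [0,0,0.74],
    [0,0,0.86],
    [0,0,0.94],
    [0,0,0.99],
    [0,0,1.01],
    [0,0,1.01],
  ],
  translation=[
    [0,0,0],
    [0,0,0],
    [0,0,0],
    [0,0,0],
    [0,0,0],
    [0,0,0],
    [0,0,0],
    [0,0,0],
    [0,0,0],
    [0,0,0],
    [0,0,0],
  ],
  grip=[1,1,1,1,1,1,1,1,1,1,1],
)

```text
clock: 9.18
tool_pos: [0.5659, -0.2008, 0.2809]
eef_rot: [0.823, 0.568, 0.001, 0.001]
contact_force: [3.8, 2.3, -2.2]
opening: 0.18
finger_force: 30.0
```

```bash
python3 st.py
```

```text
9.175 [ 0.56594067 -0.20082897  0.28093527] yaw of y -0.36247648123589626 F [ 3.79646262  2.27751593 -2.16737868] M [ 0.4006684  -0.92899538  0.01684791] [ 0.53113401  0.65619645 -0.47008797  1.60908536  0.34426781  0.95656344
 -0.41697112] 29.999471995979548 0.18006035567906092
[[ 0.355  0.935  0.003]
 [ 0.935 -0.355  0.   ]
 [ 0.001  0.003 -1.   ]]
```

Request:
jog_arm(
  turn=[
    [0,0,0.03],
    [0,0,0.06],
    [0,0,0.08],
    [0,0,0.08],
  ],
  translation=[
    [0,0,0],
    [0,0,0],
    [0,0,0],
    [0,0,0],
  ],
  grip=[1,1,1,1],
)

```text
clock: 9.68
tool_pos: [0.5661, -0.2008, 0.2812]
eef_rot: [0.845, 0.535, 0.001, 0.001]
contact_force: [5.3, 1.6, -2.8]
opening: 0.181
finger_force: 30.0
```

```bash
python3 st.py
```

```text
9.675 [ 0.56608582 -0.20082684  0.28117013] yaw of y -0.441294892117022 F [ 5.29156809  1.61202614 -2.77964441] M [ 0.33541422 -1.01315463  0.47193731] [ 0.51887391  0.65259002 -0.44787422  1.60966214  0.32855892  0.9511978
 -0.48153547] 29.999516364187002 0.1810758600812752
[[ 0.427  0.904  0.004]
 [ 0.904 -0.427 -0.   ]
 [ 0.001  0.003 -1.   ]]
```

The moment is +0.47 Nm, so the bar is at the locked stop. I'll lower it about 13 mm so the pin rests on the block.

Request:
jog_arm(
  turn=[
    [0,0,0],
    [0,0,-0.01],
    [0,0,-0.015],
    [0,0,-0.015],
    [0,0,-0.015],
  ],
  translation=[
    [0.0007,0.0015,0.003],
    [0.0007,0.0015,0.007],
    [0.0007,0.0015,0.011],
    [0.0007,0.0015,0.013],
    [0.0007,0.0015,0.013],
  ],
  grip=[1,1,1,1,1],
)

```text
clock: 10.3
tool_pos: [0.5662, -0.2009, 0.2677]
eef_rot: [0.841, 0.54, 0.0, -0.0]
contact_force: [2.2, 2.7, -1.3]
opening: 0.175
finger_force: 30.0
```

```bash
python3 st.py
```

```text
10.3 [ 0.56618086 -0.20092536  0.26770091] yaw of y -0.42888849523897865 F [ 2.20345609  2.71277573 -1.33549894] M [ 0.56707734 -0.43359622  0.21341746] [ 0.51668481  0.66942771 -0.44522248  1.6222654   0.34010426  0.9277517
 -0.47936785] 29.999906066805124 0.17467536170659406
[[ 0.416  0.909 -0.   ]
 [ 0.909 -0.416  0.   ]
 [ 0.    -0.    -1.   ]]
```

Request:
jog_arm(
  turn=[
    [0,0,0],
    [0,0,0],
    [0,0,0],
    [0,0,0],
    [0,0,0],
    [0,0,0],
    [0,0,0],
    [0,0,0],
    [0,0,0],
    [0,0,0],
    [0,0,0],
    [0,0,0],
  ],
  translation=[
    [0,0,0.001],
    [0,0,0.001],
    [0,0,0.001],
    [0,0,0.001],
    [0,0,0.001],
    [0,0,0.001],
    [0,0,-0.01],
    [0,0,-0.035],
    [0,0,-0.07],
    [0,0,-0.1],
    [0,0,-0.12],
    [0,0,-0.12],
  ],
  grip=[1,0.4,0.4,0.4,0.4,0.4,0.4,0.4,0.4,0.4,0.4,0.4],
)

```text
clock: 11.8
tool_pos: [0.5671, -0.2011, 0.3899]
eef_rot: [0.841, 0.54, 0.002, 0.002]
contact_force: [-0.8, 0.3, -1.4]
opening: 0.599
finger_force: 0.0
```

```bash
python3 st.py
python3 - <<'E'
from h import *
im=cams.snapshot('scene');cv2.imwrite('pics/s3.png',cv2.resize(im[130:330,110:430,::-1],(800,500)))
print('low',[(np.round(d['position'],3),round(d['p'],2)) for d in models.place_of('scene','low_bar')])
im=cams.snapshot('wrist');p=cams.camera_params('wrist')
print(wood(im,[.567,-.204],.09,p,.276))
print('w',[(np.round(d['position'],3),round(d['p'],2)) for d in models.place_of('wrist','low_bar')])
im=cams.snapshot('top');p=cams.camera_params('top');print('twin',wood(im,[.62,.25],.09,p,.276))
E
```

```text
11.8 [ 0.56709611 -0.20109226  0.38992596] yaw of y -0.4290657116441149 F [-0.76355325  0.34155476 -1.44401542] M [-0.02475251 -0.03962959 -0.01744937] [ 0.53446179  0.55604315 -0.48162191  1.44047316  0.2654716   1.2051858
 -0.40818132] 0.0 0.5992866018841383
[[ 0.416  0.909  0.004]
 [ 0.909 -0.416 -0.001]
 [ 0.001  0.004 -1.   ]]
low [(array([ 0.387, -0.113,  0.182]), 0.94), (array([ 0.567, -0.202,  0.262]), 0.83)]
(array([ 570.5, -203.2]), array([136.4,  26.3]), np.float64(-0.42231180927015155), array([ 0.56732282, -0.19633251]), np.int64(4252))
w [(array([ 0.386, -0.113,  0.184]), 0.86), (array([ 0.567, -0.205,  0.266]), 0.7)]
twin (array([631.3, 251.3]), array([148.5,  66. ]), np.float64(0.1150723616499475), array([0.62876636, 0.23725478]), np.int64(376))
```

View pics/s3.png

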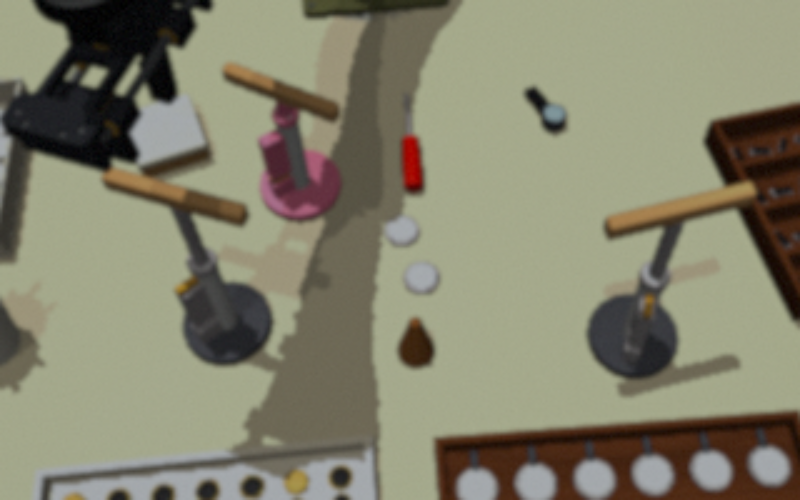

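The bar is up at about 0.265 with its brass pin on the block top at (187,286). Its yaw is back at the locked stop, the twin is untouched and the gripper is clear.

```bash
python3 -c "
from plant import r
print(r.finish_job())"
```

```text
the job is handed in; nothing more can be done
None
```

The low stand is raised and locked at about 265 mm, its pin resting on the catch block and its bar turned fully back; the raised stand and the pink look-alike were not touched, and I handed the job in at about 12 s of the 42 s allowed.

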